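Line up sawn wax ring tubes by size on the sorting rail

ROBOT

A 6-joint arm with a two-finger parallel gripper is mounted at the origin on the work surface. World frame = base frame: x ahead of the robot, y to its left, z up, the work surface at z = 0. Lengths are in mm, angles in rad, forces in N, time in s.
With the tool pointing down it reaches from about 275 to 750 mm from the base axis. Payload 10.2 kg.
Tool frame: the origin (TCP) lies between the finger pads; the fingertips stand 17 mm ahead of it and the grasp point (between the pads) lies 2 mm behind it (tips_ahead is the distance from the TCP to the fingertips, in mm); z points along the fingers, y is the line along which they close (so a half turn about z gives the same grasp; the last joint's range is limited). The gripper opens to 85 mm and grips with 20 to 120 N. Pads are 22 mm wide; open, the fingers measure 114 mm over their backs; the gripper's body (76 mm by 85 mm) begins 54 mm behind the grasp point. The pads swing forward as they close: fully open they stand 13 mm farther back than shut.
Start: joints at [-1.545, 0.313, 1.498, -0, 1.331, -0.223], TCP at [129.263, -508.844, 248.294] pointing down, gripper open.
Joint ranges: [-2.94, 2.94], [-0.97, 2.17], [0.19, 2.56], [-1.23, 4.37], [0.02, 3.11], [-2.88, 2.88]. Speed limits (rad/s): [2.39, 2.39, 3.01, 3.14, 3.14, 3.14].

INTERFACE

Orientations are given as a unit quaternion [w, x, y, z].
In Python, from rig import sense, capture, finish_job, boxes_of, tips_ahead gives the robot as it stands.
- The arm moves only by the tool drive_tool, never from a script. Its argument "commands" is text: rows parted by semicolons, each of 7 numbers parted by spaces: the shift along the world's x, y, z in units of 0.1 m (1.0 is 0.1 m), then the turn, a rotation vector about the world's x, y, z in units of pi/4 rad (1.0 is pi/4 rad), then the opening in per cent of the stroke, from 0 (shut) to 100 (fully open). A call has 1 to 20 rows; each row shifts and turns the commanded pose from where the row before left it; what a row does not reach is not made up. A row lasts 1/12 s, in which the tool goes at most 41.7 mm and 7.16 degrees, less where a joint would pass 70% of its speed; a pose out of reach is approached as far as the arm can. A call with a number of a shift or a turn outside -1 to 1 is refused whole. A call with a gripper value outside its range is refused whole. The fingers move at their own pace and stop on an object; "force" is the grip in N (left out, the last holds). Time passes only in rows, so rows that do not move let the fingers close. It gives the time, the measured TCP pose, the force, the opening and the grip force at its end, in the units of the state.
- sense(): the state, without advancing time (a new reading comes with each control period).
- capture(name): name is "side" or "top" or "wrist"; returns a dict with "pixels" (480x640x3 uint8, blue, green, red), "fov_y" (degrees; the focal length in pixels is half the picture's height over the tangent of half this angle, whatever the lens; pixels are square), "cx", "cy" (the principal point, pixels), "position" and "attitude" of the camera in the world; the wrist camera has in their place "tool_from_camera" (4x4, takes a point from camera to tool coordinates, whose origin is the TCP and whose axes are the flange's). Camera axes: x right, y down, z forward; pixel columns grow to the right and rows downward; lengths in mm; the calibration is good to about 2 mm. A picture is of the moment at which its call begins: read the wrist's pose just before it. There is no depth.
- finish_job(): hands the job in; it is judged then, once.
Trained networks look in a picture, given as the dict that the camera call returned (one of the last four; its "shot" number tells which), for a name from the list of things; names that differ only in an ending like _2 or _b are one class to them, and where a whole thing is asked for, a point or a joint stands for the part that bears it (a point fixed in the world has none). Each returns a list of dicts, best first, with "confidence" (0 to 1); they miss things now and then, are a little off and sometimes report something else, mostly with a low value. They report only what shows in the picture. A call takes as long as a camera call. They do not tell look-alikes from the thing itself.
- boxes_of(picture, name): "position" ([column, row] in pixels, amid what is visible of it).
The state is a dict: "time_s": time; "joints": joint angles; "dq": joint speeds; "tau": joint torques, N m; "eef_pos": TCP position; "ee_rot": TCP orientation; "force": force on the tool from outside, world axes, zero at the start; "wrist_torque": the same for the moment, N m; "grip_width": opening from 0.0 (shut) to 1.0 (fully open); "grip_force": force on a finger pad.
Only numpy, scipy, OpenCV 4.12 (cv2) and the standard library are available. Lean on these libraries where they do the work, as an engineer would, in place of code of your own. Each camera call takes 0.05 s, during which the arm holds its last target. There are 200 camera calls.

TASK

Stand the four purple wax ring tubes upright on the four cork marks of the wooden sorting rail, one centred on each mark, in order of size: the smallest on the mark next to the red end stop, then steadily larger, the largest on the mark at the far end from the red stop. Leave them standing there, released.

Things in the scene. Friction and masses are not known exactly. Their poses are not given: they have to be found in the camera images.
- wax1_mid (a point): smallest of four purple wax ring tubes: outer diameter 26 mm, 32 mm high, with a 14 mm bore right through. It stands upright, loose on the bench, at the start. The point is its centre, half-way up; z along the bore.
- wax2_mid (a point): second smallest of four purple wax ring tubes: outer diameter 34 mm, 38 mm high, with a 14 mm bore right through. It stands upright, loose on the bench, at the start. The point is its centre, half-way up; z along the bore.
- wax3_mid (a point): second largest of four purple wax ring tubes: outer diameter 42 mm, 44 mm high, with a 14 mm bore right through. It stands upright, loose on the bench, at the start. The point is its centre, half-way up; z along the bore.
- wax4_mid (a point): largest of four purple wax ring tubes: outer diameter 50 mm, 50 mm high, with a 14 mm bore right through. It stands upright, loose on the bench, at the start. The point is its centre, half-way up; z along the bore.
- mark_a_top (a point): end mark at the rail's +y end: one of four fixed round cork discs, 60 mm across with a black rim, in a row 80 mm apart on the pale wooden rail (85 mm wide, 420 mm long, 15 mm high). The point is the centre of the disc's top face, 18 mm above the bench; y along the row towards mark a, x across the row, z up.
- mark_b_top (a point): second mark from the +y end: one of four fixed round cork discs, 60 mm across with a black rim, in a row 80 mm apart on the pale wooden rail (85 mm wide, 420 mm long, 15 mm high). The point is the centre of the disc's top face, 18 mm above the bench; y along the row towards mark a, x across the row, z up.
- mark_c_top (a point): third mark from the +y end: one of four fixed round cork discs, 60 mm across with a black rim, in a row 80 mm apart on the pale wooden rail (85 mm wide, 420 mm long, 15 mm high). The point is the centre of the disc's top face, 18 mm above the bench; y along the row towards mark a, x across the row, z up.
- mark_d_top (a point): end mark at the rail's -y end: one of four fixed round cork discs, 60 mm across with a black rim, in a row 80 mm apart on the pale wooden rail (85 mm wide, 420 mm long, 15 mm high). The point is the centre of the disc's top face, 18 mm above the bench; y along the row towards mark a, x across the row, z up.
- stop_red_top (a point): red end stop: fixed red block 24 mm along the row, 70 mm across it and 30 mm high, on one end of the rail, 75 mm beyond the centre of the end mark next to it (mark a or mark d, it changes from start to start). The other end carries a like block painted grey. The point is the centre of its top face, 45 mm above the bench.
Mind the look-alikes: they are no part of the job. Leave any grey look-alike of the part that bears wax2_mid alone.

How it is judged (in metres and radians):
At the end, for the whole second after the job is handed in: Counting from the red end stop, the marks carry the 26, 34, 42 and 50 mm tubes in that order, each with its centre within 12 mm (level) of the mark's centre, standing on the mark (height within 5 mm) upright within 0.12 rad, at rest (((horizontal distance between stop_red_top and mark_a_top below 0.15 m and horizontal distance between wax1_mid and mark_a_top below 0.012 m and z of wax1_mid in the frame of mark_a_top between 0.011 and 0.021 m and angle between the z axis of wax1_mid and the z axis of mark_a_top, either way round below 0.12 rad and horizontal distance between wax2_mid and mark_b_top below 0.012 m and z of wax2_mid in the frame of mark_b_top between 0.014 and 0.024 m and angle between the z axis of wax2_mid and the z axis of mark_b_top, either way round below 0.12 rad and horizontal distance between wax3_mid and mark_c_top below 0.012 m and z of wax3_mid in the frame of mark_c_top between 0.017 and 0.027 m and angle between the z axis of wax3_mid and the z axis of mark_c_top, either way round below 0.12 rad and horizontal distance between wax4_mid and mark_d_top below 0.012 m and z of wax4_mid in the frame of mark_d_top between 0.02 and 0.03 m and angle between the z axis of wax4_mid and the z axis of mark_d_top, either way round below 0.12 rad) or (horizontal distance between stop_red_top and mark_d_top below 0.15 m and horizontal distance between wax1_mid and mark_d_top below 0.012 m and z of wax1_mid in the frame of mark_d_top between 0.011 and 0.021 m and angle between the z axis of wax1_mid and the z axis of mark_d_top, either way round below 0.12 rad and horizontal distance between wax2_mid and mark_c_top below 0.012 m and z of wax2_mid in the frame of mark_c_top between 0.014 and 0.024 m and angle between the z axis of wax2_mid and the z axis of mark_c_top, either way round below 0.12 rad and horizontal distance between wax3_mid and mark_b_top below 0.012 m and z of wax3_mid in the frame of mark_b_top between 0.017 and 0.027 m and angle between the z axis of wax3_mid and the z axis of mark_b_top, either way round below 0.12 rad and horizontal distance between wax4_mid and mark_a_top below 0.012 m and z of wax4_mid in the frame of mark_a_top between 0.02 and 0.03 m and angle between the z axis of wax4_mid and the z axis of mark_a_top, either way round below 0.12 rad)) and linear speed of each of wax1, wax2, wax3, wax4 below 0.02 m/s and angular speed of each of wax1, wax2, wax3, wax4 below 0.2 rad/s); the robot touches nothing.
It also fails if it takes over 104 s, if anything falls off the work surface, if the arm or the gripper's body presses on something with over 40 N, if the wrist force passes 120 N, or if a joint passes its speed limit or range.

## Working session

There is one attempt and no reset: what is moved stays moved. The work goes in short steps, Python scripts to look and compute and a tool call to move; the robot and the scene stay as the last step left them, time stands still between calls to the robot, and variables do not carry over. Pictures are saved under pics/ and viewed, at most 14 in all, crops included, and the job is handed in when it is done.

Besides the shell and the picture viewer there is one more tool, called after ">>>" as a command line: name --argument value ..., lists and objects as JSON in quotes. drive_tool: Moves the arm, as the interface text tells. Shifts and turns lie within -1 to 1; 1 stands for 0.1 m of shift or pi/4 rad of turn. Its arguments: {"type":"object","properties":{"commands":{"type":"string"},"force":{"type":"number"}},"required":["commands"]}

```bash
mkdir -p pics; cat > h.py <<'E'
import numpy as np, cv2
from rig import sense, capture, finish_job, boxes_of, tips_ahead
from scipy.spatial.transform import Rotation as R
def rot(a):
    a=np.array(a,float)
    return a if a.shape==(3,3) else R.from_quat(a,scalar_first=True).as_matrix()
def cam(name):
    s=sense(); p=capture(name)
    if name=="wrist":
        T=np.array(p["tool_from_camera"]); Rt=rot(s["ee_rot"])
        p["R"]=Rt@T[:3,:3]; p["o"]=Rt@T[:3,3]+np.array(s["eef_pos"])
    else: p["R"]=rot(p["attitude"]); p["o"]=np.array(p["position"],float)
    p["f"]=240/np.tan(np.radians(p["fov_y"])/2)
    return p
def ray(p,uv):
    d=np.array([(uv[0]-p["cx"])/p["f"],(uv[1]-p["cy"])/p["f"],1]); return p["o"],p["R"]@d
def onz(p,uv,z):
    o,d=ray(p,uv); return o+d*(z-o[2])/d[2]
def proj(p,X):
    c=p["R"].T@(np.array(X)-p["o"]); return c[:2]/c[2]*p["f"]+[p["cx"],p["cy"]]
def tri(a,ua,b,ub):
    o1,d1=ray(a,ua);o2,d2=ray(b,ub)
    t=np.linalg.lstsq(np.c_[d1,-d2],o2-o1,rcond=None)[0]
    q1=o1+t[0]*d1;q2=o2+t[1]*d2; return (q1+q2)/2,np.linalg.norm(q1-q2)
E
python3 - <<'E'
from h import *
print(sense()); 
for n in("top","side"):
    p=cam(n); cv2.imwrite(f"pics/{n}0.png",p["pixels"]); print(n,p["o"],p["R"].round(2).tolist(),p["f"],[k for k in p])
    for t in("wax1_mid","wax2_mid","wax3_mid","wax4_mid","mark_a_top","stop_red_top"):
        print(t,[(np.round(b["position"]).tolist(),round(b["confidence"],2)) for b in boxes_of(p,t)])
E
```

```text
{'time_s': 0.0, 'joints': array([-1.54540561e+00,  3.13449551e-01,  1.49848989e+00, -1.34822492e-06,
        1.33103103e+00, -2.23415050e-01]), 'dq': array([-0.001355  ,  0.00020973,  0.0007338 , -0.00098125, -0.00119743,
       -0.00118907]), 'tau': array([-5.77589199e-04, -4.12261534e+01, -2.59743655e+01, -2.10795697e-04,
        4.15896939e-03,  1.10229581e-05]), 'eef_pos': array([ 129.25292483, -508.57027917,  247.71542547]), 'ee_rot': array([-6.85601558e-04,  9.92271680e-01,  1.24082382e-01,  6.74476571e-05]), 'force': array([0.21526219, 0.2956989 , 0.42227155]), 'wrist_torque': array([0.02850807, 0.01761039, 0.01175635]), 'grip_force': 0.0, 'grip_width': 0.9975377437787425}
top [486.5666873  -15.52211759 927.23056686] [[-0.03, -1.0, 0.07], [-1.0, 0.03, 0.0], [-0.01, -0.07, -1.0]] 456.44833291159654 ['pixels', 'fov_y', 'cx', 'cy', 'position', 'attitude', 'shot', 'R', 'o', 'f']
wax1_mid [([172.0, 293.0], 0.73)]
wax2_mid [([469.0, 335.0], 0.86), ([496.0, 292.0], 0.86), ([455.0, 293.0], 0.54), ([225.0, 188.0], 0.34)]
wax3_mid [([347.0, 286.0], 0.7)]
wax4_mid [([261.0, 299.0], 0.7)]
mark_a_top [([226.0, 188.0], 0.84)]
stop_red_top [([381.0, 205.0], 0.58)]
side [216.93362994 425.07566342 723.65415847] [[-0.8, -0.46, 0.38], [-0.59, 0.63, -0.5], [-0.0, -0.63, -0.78]] 453.1922628548693 ['pixels', 'fov_y', 'cx', 'cy', 'position', 'attitude', 'shot', 'R', 'o', 'f']
wax1_mid [([256.0, 399.0], 0.57)]
wax2_mid [([428.0, 194.0], 0.72), ([446.0, 172.0], 0.61), ([469.0, 205.0], 0.55)]
wax3_mid [([368.0, 250.0], 0.97), ([324.0, 191.0], 0.17)]
wax4_mid [([330.0, 317.0], 0.93)]
mark_a_top [([210.0, 285.0], 0.82), ([369.0, 248.0], 0.65)]
stop_red_top [([323.0, 190.0], 0.75), ([273.0, 238.0], 0.63)]
```

View pics/top0.png

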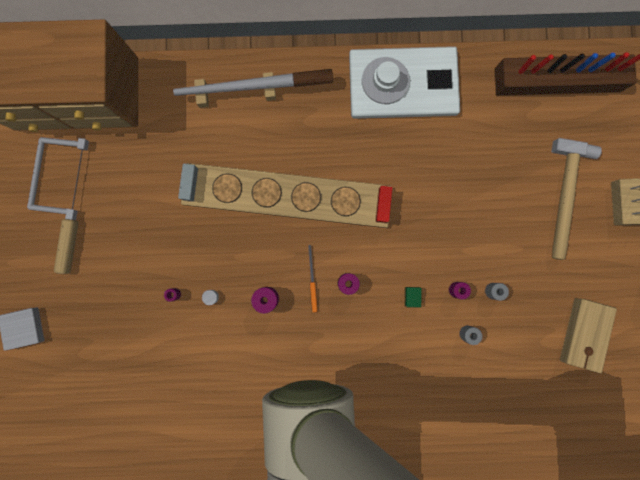

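View pics/side0.png

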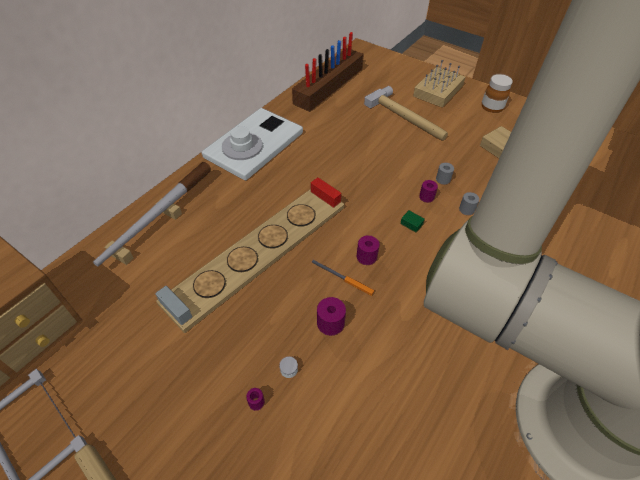

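Top view: the red stop is at (384,204), the rail's −y end, so d=wax1, c=wax2, b=wax3, a=wax4. Candidates for wax2 are purple (461,291), grey (498,292) and grey (472,336). The purple one fits the description, since the grey ones are look-alikes. Next I'll confirm that with a crop and measure.

```bash
cat >> h.py <<'E'
def purple(p,amin=60):
    m=cv2.inRange(cv2.cvtColor(p["pixels"],cv2.COLOR_BGR2HSV),(140,90,30),(172,255,255))
    m=cv2.morphologyEx(m,cv2.MORPH_CLOSE,np.ones((3,3)))
    c=[cv2.convexHull(k) for k in cv2.findContours(m,cv2.RETR_EXTERNAL,cv2.CHAIN_APPROX_NONE)[0] if cv2.contourArea(cv2.convexHull(k))>amin]
    out=[]
    for k in c:
        M=cv2.moments(k); out.append((np.array([M["m10"],M["m01"]])/M["m00"],M["m00"]))
    return out
DIM={1:(13,32),2:(17,38),3:(21,44),4:(25,50)}
def sil(p,xy,n,z0=0):
    r,h=DIM[n]; a=np.linspace(0,2*np.pi,40,endpoint=False)
    P=[proj(p,(xy[0]+r*np.cos(t),xy[1]+r*np.sin(t),z)) for z in(z0,z0+h) for t in a]
    k=cv2.convexHull(np.float32(P)); M=cv2.moments(k); return np.array([M["m10"],M["m01"]])/M["m00"],M["m00"]
def locate(p,uv,n,z0=0):
    from scipy.optimize import fsolve
    x0=onz(p,uv,z0+DIM[n][1]/2)[:2]
    return fsolve(lambda x:sil(p,x,n,z0)[0]-uv,x0)
E
python3 - <<'E'
from h import *
t=cam("top");s=cam("side")
g={1:((172,295),(256,399)),2:((461,291),(428,190)),3:((348,284),(368,250)),4:((265,300),(331,316))}
pt,ps=purple(t),purple(s)
near=lambda L,q:min(L,key=lambda k:np.linalg.norm(k[0]-q))
for n in g:
    a,b=near(pt,g[n][0]),near(ps,g[n][1])
    xa,xb=locate(t,a[0],n),locate(s,b[0],n)
    print(n,a[0].round(1),b[0].round(1),"tri",[np.round(v,1) for v in tri(t,a[0],s,b[0])],"xy",xa.round(1),xb.round(1),"area",round(a[1]),round(sil(t,xa,n)[1]),round(b[1]),round(sil(s,xb,n)[1]))
mk=[((227,188),(210,284)),((266,193),(242,259)),((306,197),(273,236)),((346,201),(302,215))]
for a,b in mk: print("mark tri",[np.round(v,1) for v in tri(t,a,s,b)],onz(t,a,18).round(1))
im=t["pixels"]; cv2.imwrite("pics/crop1.png",cv2.resize(im[265:355,420:540],None,fx=5,fy=5,interpolation=3))
g=cv2.cvtColor(im[160:230,200:375],cv2.COLOR_BGR2GRAY); g=cv2.resize(g,None,fx=4,fy=4,interpolation=2)
c=cv2.HoughCircles(g,cv2.HOUGH_GRADIENT,1,100,param1=100,param2=25,minRadius=52,maxRadius=72)
if c is not None:
  for k in c[0][np.argsort(c[0][:,0])]:
    uv=(k[:2]+.5)/4-.5+[200,160]; print("hough",uv.round(1),k[2]/4,onz(t,uv,18).round(1))
E
```

```text
1 [171.8 294.3] [255.1 398.5] tri [array([439.8, 276.8,  17.2]), np.float64(0.1)] xy [439.9 276.8] [439.9 276.6] area 150 204 284 344
2 [459.8 290. ] [428.1 190.5] tri [array([ 434.5, -293.2,   19. ]), np.float64(0.8)] xy [ 434.2 -292.8] [ 434.8 -292.5] area 274 338 289 338
3 [348.4 283.5] [367.4 249.7] tri [array([453.1, -73.5,  22. ]), np.float64(1.2)] xy [453.  -73.2] [453.4 -72.7] area 342 394 512 588
4 [264.5 299.6] [330.7 315.7] tri [array([425.7,  91.7,  27.7]), np.float64(0.1)] xy [426.   91.2] [426.3  90.9] area 536 603 895 979
mark tri [array([649.9, 164.7,  14.4]), np.float64(1.5)] [649.8 164.4  18. ]
mark tri [array([638.3,  86.5,  16.7]), np.float64(1.1)] [637.6  86.   18. ]
mark tri [array([627.8,   5.9,  15.6]), np.float64(0.1)] [627.4   5.8  18. ]
mark tri [array([617., -75.,  14.]), np.float64(1.8)] [617.1 -74.2  18. ]
hough [225.8 187.5] 14.4 [650.9 166.9  18. ]
hough [266.5 192.2] 15.225 [639.1  85.   18. ]
hough [306.  196.5] 15.15 [628.4   5.8  18. ]
hough [345.  200.8] 14.975 [617.7 -72.3  18. ]
```

View pics/crop1.png

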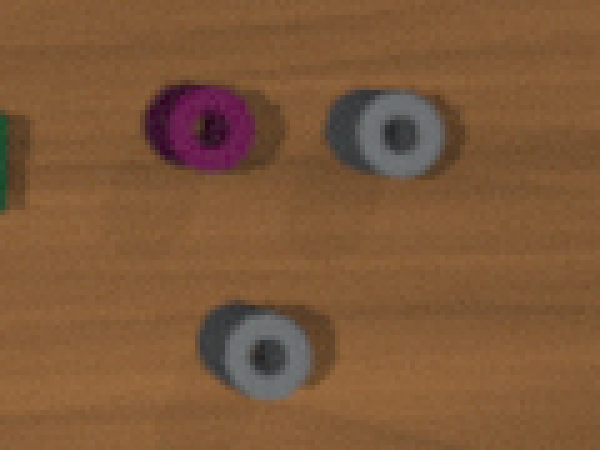

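Purple (461,291) is confirmed as wax2, with the two grey tubes beside and below it. Heights agree with the text. I'll close across the rail (yaw −0.138). Wax2 comes first.

>>> drive_tool --commands "0.305 0.216 -0.1 0 0 0.151 75;0.305 0.216 -0.1 0 0 0.151 75;0.305 0.216 -0.1 0 0 0.151 75;0.305 0.216 -0.1 0 0 0.151 75;0.305 0.216 -0.1 0 0 0.151 75;0.305 0.216 -0.1 0 0 0.151 75;0.305 0.216 -0.1 0 0 0.151 75;0.305 0.216 -0.1 0 0 0.151 75;0.305 0.216 -0.1 0 0 0.151 75;0.305 0.216 -0.1 0 0 0.151 75;0 0 0 0 0 0 75;0 0 0 0 0 0 75;0 0 0 0 0 0 75" --force 40

```text
time_s: 1.88
eef_pos: [434.1, -293.1, 148.4]
ee_rot: [0.0, 0.754, 0.657, -0.0]
force: [0.5, -0.6, -0.2]
grip_width: 0.748
grip_force: 0.0
```

```bash
python3 - <<'E'
from h import *
s=sense(); print(s["eef_pos"],s["ee_rot"],s["grip_width"],s["joints"].round(2),tips_ahead)
try: print(tips_ahead())
except Exception as e: print(e)
p=cam("wrist"); cv2.imwrite("pics/w1.png",p["pixels"])
for c,a in purple(p,300): print(c,a,locate(p,c,2),sil(p,locate(p,c,2),2))
E
```

```text
[ 434.09864073 -293.11180474  148.4211531 ] [ 8.45833726e-05  7.53786589e-01  6.57119289e-01 -1.09457882e-04] 0.7482752522624639 [-0.82  0.41  1.64 -0.    1.09 -0.68] 17.0
'float' object is not callable
[317.47335394 232.55287066] 1779.5 [ 433.20328044 -290.76856659] (array([317.47335412, 232.55287041]), 2000.559284137329)
```

View pics/w1.png

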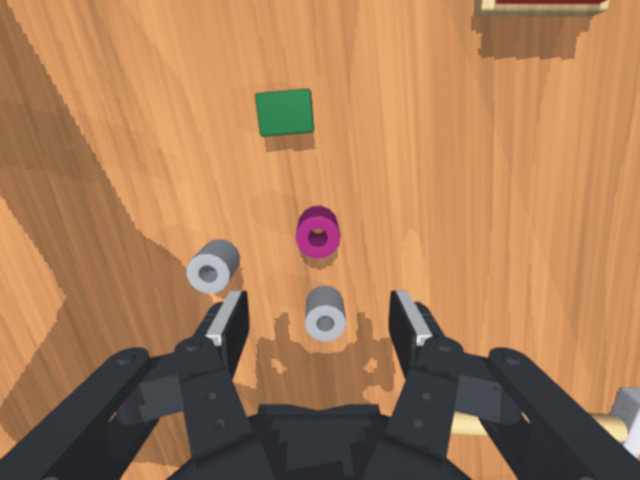

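The wrist view shows purple wax2 at (317,233), which computes to (433,−291) and agrees with the other measurements. The greys are at (213,270) and (325,315), clear of the fingers. Descending and gripping.

>>> drive_tool --commands "0 0.013 -0.31 0 0 0 75;0 0 -0.31 0 0 0 75;0 0 -0.31 0 0 0 75;0 0 -0.2 0 0 0 75;0 0 -0.11 0 0 0 75;0 0 0 0 0 0 75;0 0 0 0 0 0 20;0 0 0 0 0 0 20;0 0 0 0 0 0 20;0 0 0 0 0 0 20;0 0 0 0 0 0 20;0 0 0 0 0 0 20" --force 40

```text
time_s: 2.93
eef_pos: [434.8, -292.5, 26.1]
ee_rot: [0.002, 0.754, 0.657, -0.0]
force: [-1.6, -1.1, 5.5]
grip_width: 0.393
grip_force: 39.6
```

>>> drive_tool --commands "0 0 0.2 0 0 0 20;0 0 0.3 0 0 0 20;0 0 0.3 0 0 0 20;0.193 0.299 0.1 0 0 0 20;0.193 0.299 0 0 0 0 20;0.193 0.299 0 0 0 0 20;0.193 0.299 0 0 0 0 20;0.193 0.299 0 0 0 0 20;0.193 0.299 0 0 0 0 20;0.193 0.299 0 0 0 0 20;0.193 0.299 0 0 0 0 20;0.193 0.299 0 0 0 0 20;0.193 0.299 0 0 0 0 20;0 0 -0.2 0 0 0 20;0 0 -0.2 0 0 0 20;0 0 0 0 0 0 20;0 0 0 0 0 0 20"

```text
time_s: 4.35
eef_pos: [627.1, 7.4, 74.7]
ee_rot: [-0.0, 0.754, 0.657, -0.0]
force: [0.5, -0.4, 0.8]
grip_width: 0.39
grip_force: 39.9
```

```bash
python3 - <<'E'
from h import *
p=cam("wrist"); im=p["pixels"]; cv2.imwrite("pics/w2.png",im)
for X in ((649.9,164.5),(639,85.3),(628,6.1),(617.1,-73.1)): print(proj(p,(*X,18)).round())
g=cv2.GaussianBlur(cv2.cvtColor(im,cv2.COLOR_BGR2GRAY),(5,5),0)
c=cv2.HoughCircles(g,cv2.HOUGH_GRADIENT,1,60,param1=100,param2=35,minRadius=25,maxRadius=120)
if c is not None:
  for k in c[0]: print("hough",k,onz(p,k[:2],18).round(1))
E
```

```text
[322. -59.]
[322. 129.]
[321. 272.]
[321. 383.]
hough [323.5 123.5  57.8] [640.3  88.   18. ]
hough [320.5 269.5  51.1] [627.8   7.5  18. ]
hough [322.5 333.5  36.3] [623.2 -35.8  18. ]
```

View pics/w2.png

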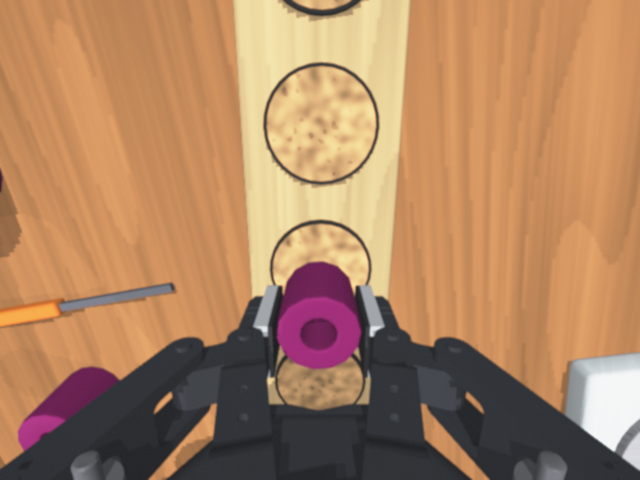

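The tube is held upright over mark c. Its disc centre is at (321,270), within about 1.5 mm of the estimate. Lowering and releasing.

>>> drive_tool --commands "0.005 0 -0.15 0 0 0 20;0 0 -0.1 0 0 0 20;0 0 -0.05 0 0 0 20;0 0 0 0 0 0 20;0 0 0 0 0 0 20"

```text
time_s: 4.82
eef_pos: [628.0, 7.2, 44.9]
ee_rot: [0.0, 0.754, 0.657, 0.0]
force: [0.4, 0.6, 0.4]
grip_width: 0.392
grip_force: 39.9
```

>>> drive_tool --commands "0 0 -0.005 0 0 0 70;0 0 0 0 0 0 70;0 0 0 0 0 0 70;0 0 0 0 0 0 70;0 0 0.2 0 0 0 70;0 0 0.3 0 0 0 70;0 0 0.3 0 0 0 90;-0.292 -0.134 0 0 0 0 90;-0.292 -0.134 0 0 0 0 90;-0.292 -0.134 0 0 0 0 90;-0.292 -0.134 0 0 0 0 90;-0.292 -0.134 0 0 0 0 90;-0.292 -0.134 0 0 0 0 90;0 0 -0.2 0 0 0 90;0 0 0 0 0 0 90;0 0 0 0 0 0 90"

```text
time_s: 6.15
eef_pos: [452.6, -72.9, 103.8]
ee_rot: [-0.0, 0.754, 0.657, -0.0]
force: [0.0, -0.1, 1.1]
grip_width: 0.897
grip_force: 0.0
```

```bash
python3 - <<'E'
from h import *
p=cam("wrist")
for c,a in purple(p,1000): print("w",c,a,locate(p,c,3),sil(p,locate(p,c,3),3)[1])
t=cam("top");s=cam("side")
for p in(t,s):
  for c,a in purple(p):
    x=locate(p,c,2,18); print(c,x,"wax2 on mark?" if np.hypot(*(x-[628,7]))<30 else "")
E
```

```text
w [318.52432454 256.63818239] 4207.0 [452.29244609 -71.5340095 ] 4600.807910942938
w [610.83233226  79.10401825] 3579.5 [624.14976981   8.44260784] 9985.163969703426
w [234.43930935  11.74979322] 1612.0 [428.41636566  65.98821666] 8435.3494599197
[171.71829405 294.33670034] [440.99828064 269.89714033] 
[264.5529595  299.45046729] [426.76568913  89.99596167] 
[304.57596899 194.32325581] [629.2899762    7.94832219] wax2 on mark?
[255.0456942  398.44639719] [433.25996969 281.01233395] 
[330.68452381 315.63374256] [422.79446289  96.45929846] 
[367.36575875 249.67996109] [448.41105774 -62.09524132] 
[270.83935743 229.37600402] [629.4906617    8.24252047] wax2 on mark?
```

Wax2 stands on c to within about 2 mm. Picking wax3.

>>> drive_tool --commands "0.003 0.006 -0.3 0 0 0 90;0 0 -0.25 0 0 0 90;0 0 -0.15 0 0 0 90;0 0 -0.06 0 0 0 90;0 0 0 0 0 0 90;0 0 0 0 0 0 30;0 0 0 0 0 0 30;0 0 0 0 0 0 30;0 0 0 0 0 0 30;0 0 0 0 0 0 30;0 0 0 0 0 0 30" --force 40

```text
time_s: 7.22
eef_pos: [453.6, -72.6, 29.0]
ee_rot: [0.001, 0.754, 0.657, 0.001]
force: [-1.1, 1.2, 6.7]
grip_width: 0.478
grip_force: 40.1
```

>>> drive_tool --commands "0 0 0.2 0 0 0 30;0 0 0.3 0 0 0 30;0 0 0.3 0 0 0 30;0.265 0.227 0.2 0 0 0 30;0.265 0.227 0 0 0 0 30;0.265 0.227 0 0 0 0 30;0.265 0.227 0 0 0 0 30;0.265 0.227 0 0 0 0 30;0.265 0.227 0 0 0 0 30;0.265 0.227 0 0 0 0 30;0 0 -0.25 0 0 0 30;0 0 -0.25 0 0 0 30;0 0 -0.1 0 0 0 30;0 0 -0.1 0 0 0 30;0 0 0 0 0 0 30;0 0 0 0 0 0 30"

```text
time_s: 8.55
eef_pos: [638.7, 86.3, 58.8]
ee_rot: [0.0, 0.754, 0.657, 0.0]
force: [0.1, 0.9, 0.9]
grip_width: 0.479
grip_force: 40.8
```

>>> drive_tool --commands "0.005 0 -0.07 0 0 0 30;0 0 -0.04 0 0 0 30;0 0 0 0 0 0 30;0 0 0 0 0 0 80;0 0 0 0 0 0 80;0 0 0 0 0 0 80;0 0 0 0 0 0 80;0 0 0.2 0 0 0 80;0 0 0.3 0 0 0 80;0 0 0.3 0 0 0 100;-0.304 0.007 0 0 0 0 100;-0.304 0.007 0 0 0 0 100;-0.304 0.007 0 0 0 0 100;-0.304 0.007 0 0 0 0 100;-0.304 0.007 0 0 0 0 100;-0.304 0.007 0 0 0 0 100;-0.304 0.006 0 0 0 0 100;0 0 -0.2 0 0 0 100;0 0 0 0 0 0 100;0 0 0 0 0 0 100"

```text
time_s: 10.22
eef_pos: [426.3, 91.3, 106.9]
ee_rot: [-0.0, 0.754, 0.657, -0.0]
force: [0.9, -0.7, 1.2]
grip_width: 0.997
grip_force: 0.0
```

```bash
python3 - <<'E'
from h import *
p=cam("wrist")
for c,a in purple(p,1000): print("w",c,a,locate(p,c,4),sil(p,locate(p,c,4),4)[1])
t=cam("top");s=cam("side")
for p in(t,s):
  for c,a in purple(p):
    for n in(2,3): 
      x=locate(p,c,n,18); 
      if x[0]>550: print(n,c,x)
E
```

```text
w [618.0042176  331.29430267] 2331.5 [623.92559638   8.04776048] 8710.546753457747
w [317.94646013 258.85553347] 6036.0 [425.51513803  91.97089274] 6475.076117152581
w [627.75098536 219.75900901] 1184.0 [617.999913    89.76200786] 10689.959493306
2 [304.57286822 194.35968992] [629.21789707   7.95606829]
3 [304.57286822 194.35968992] [628.52480532   7.84107935]
2 [264.29546455 189.58872743] [640.85906067  86.83903373]
3 [264.29546455 189.58872743] [640.15176804  86.36668926]
2 [239.76430976 251.19283747] [642.2312916   85.36440512]
3 [239.76430976 251.19283747] [640.26431509  86.89115506]
2 [270.8858723  229.44544997] [629.30073661   8.32660394]
3 [270.8858723  229.44544997] [627.41009704  10.21110461]h.py:41: RuntimeWarning: The iteration is not making good progress, as measured by the 
 improvement from the last ten iterations.
  return fsolve(lambda x:sil(p,x,n,z0)[0]-uv,x0)
```

Wax3 is on b to about 1 mm. Now wax4, with grip z at 31.

>>> drive_tool --commands "0 0.003 -0.3 0 0 0 100;0 0 -0.25 0 0 0 100;0 0 -0.15 0 0 0 100;0 0 -0.06 0 0 0 100;0 0 0 0 0 0 100;0 0 0 0 0 0 40;0 0 0 0 0 0 40;0 0 0 0 0 0 40;0 0 0 0 0 0 40;0 0 0 0 0 0 40;0 0 0 0 0 0 40" --force 45

```text
time_s: 11.28
eef_pos: [426.8, 91.6, 32.0]
ee_rot: [0.001, 0.753, 0.657, 0.001]
force: [-1.9, 0.3, 7.8]
grip_width: 0.57
grip_force: 45.9
```

>>> drive_tool --commands "0 0 0.2 0 0 0 40;0 0 0.3 0 0 0 40;0 0 0.3 0 0 0 40;0.319 0.106 0.2 0 0 0 40;0.319 0.106 0 0 0 0 40;0.319 0.106 0 0 0 0 40;0.319 0.106 0 0 0 0 40;0.319 0.106 0 0 0 0 40;0.319 0.106 0 0 0 0 40;0.319 0.106 0 0 0 0 40;0 0 -0.25 0 0 0 40;0 0 -0.25 0 0 0 40;0 0 -0.1 0 0 0 40;0 0 -0.1 0 0 0 40;0 0 0 0 0 0 40;0 0 0 0 0 0 40"

```text
time_s: 12.62
eef_pos: [649.6, 165.8, 61.8]
ee_rot: [0.0, 0.754, 0.657, 0.0]
force: [0.1, -0.9, -0.3]
grip_width: 0.571
grip_force: 47.3
```

>>> drive_tool --commands "0.005 0 -0.07 0 0 0 40;0 0 -0.04 0 0 0 40;0 0 0 0 0 0 40;0 0 0 0 0 0 90;0 0 0 0 0 0 90;0 0 0 0 0 0 90;0 0 0 0 0 0 90;0 0 0.2 0 0 0 90;0 0 0.3 0 0 0 90;0 0 0.3 0 0 0 90;-0.3 0.159 0 0 0 0 65;-0.3 0.159 0 0 0 0 65;-0.3 0.159 0 0 0 0 65;-0.3 0.159 0 0 0 0 65;-0.3 0.159 0 0 0 0 65;-0.3 0.159 0 0 0 0 65;-0.3 0.156 0 0 0 0 65;0 0 -0.3 0 0 0 65;0 0 0 0 0 0 65;0 0 0 0 0 0 65"

```text
time_s: 14.28
eef_pos: [439.7, 276.7, 99.5]
ee_rot: [-0.0, 0.753, 0.657, -0.001]
force: [0.1, 0.8, -0.4]
grip_width: 0.648
grip_force: 0.0
```

```bash
python3 - 2>/dev/null <<'E'
from h import *
p=cam("wrist")
for c,a in purple(p,1000): print("w",c,a,locate(p,c,1),sil(p,locate(p,c,1),1)[1])
t=cam("top");s=cam("side")
for p in(t,s):
  for c,a in purple(p):
      x=locate(p,c,4,18); 
      if x[0]>550: print(c,x)
E
```

```text
w [620.57840162 368.95232676] 2636.0 [648.24438544 156.78067164] 2485.447584345937
w [318.70516878 254.69588608] 1580.0 [439.30555219 277.28937971] 1811.5592828399967
[304.57638889 194.36188272] [627.7911771    7.71332017]
[264.15493581 189.52855246] [639.54318541  86.14024758]
[223.67694944 184.86546701] [651.00541024 165.04739236]
```

Wax4 is on a. Now wax1, with TCP z at 22.

>>> drive_tool --commands "0 0.003 -0.3 0 0 0 65;0 0 -0.25 0 0 0 65;0 0 -0.15 0 0 0 65;0 0 -0.07 0 0 0 65;0 0 0 0 0 0 65;0 0 0 0 0 0 10;0 0 0 0 0 0 10;0 0 0 0 0 0 10;0 0 0 0 0 0 10;0 0 0 0 0 0 10;0 0 0 0 0 0 10" --force 35

```text
time_s: 15.35
eef_pos: [440.7, 277.4, 24.2]
ee_rot: [0.001, 0.754, 0.657, 0.001]
force: [-0.7, -0.3, 6.9]
grip_width: 0.285
grip_force: 34.7
```

>>> drive_tool --commands "0 0 0.2 0 0 0 10;0 0 0.3 0 0 0 10;0 0 0.3 0 0 0 10;0.16 -0.318 0.2 0 0 0 10;0.16 -0.318 0 0 0 0 10;0.16 -0.318 0 0 0 0 10;0.16 -0.318 0 0 0 0 10;0.16 -0.318 0 0 0 0 10;0.16 -0.318 0 0 0 0 10;0.16 -0.318 0 0 0 0 10;0.16 -0.318 0 0 0 0 10;0.16 -0.318 0 0 0 0 10;0.16 -0.318 0 0 0 0 10;0.16 -0.318 0 0 0 0 10;0 0 -0.25 0 0 0 10;0 0 -0.25 0 0 0 10;0 0 -0.1 0 0 0 10;0 0 -0.1 0 0 0 10;0 0 0 0 0 0 10;0 0 0 0 0 0 10"

```text
time_s: 17.02
eef_pos: [616.2, -72.4, 53.6]
ee_rot: [0.0, 0.753, 0.658, 0.0]
force: [0.4, -0.1, 0.8]
grip_width: 0.285
grip_force: 34.5
```

>>> drive_tool --commands "0.008 0 -0.07 0 0 0 10;0 0 -0.038 0 0 0 10;0 0 0 0 0 0 10;0 0 0 0 0 0 60;0 0 0 0 0 0 60;0 0 0 0 0 0 60;0 0 0 0 0 0 60;0 0 0.2 0 0 0 60;0 0 0.3 0 0 0 60;0 0 0.3 0 0 0 60;0 0 0.3 0 0 0 60;-0.3 0 0.1 0 0 0 60;-0.3 -0.2 0 0 0 0 60;-0.3 -0.2 0 0 0 0 60;-0.3 -0.2 0 0 0 0 60;0 0 0 0 0 0 60;0 0 0 0 0 0 60;0 0 0 0 0 0 60"

```text
time_s: 18.52
eef_pos: [497.1, -132.7, 162.3]
ee_rot: [0.0, 0.754, 0.657, 0.0]
force: [0.4, -0.5, -0.1]
grip_width: 0.601
grip_force: 0.0
```

```bash
python3 - 2>/dev/null <<'E'
from h import *
t=cam("top");s=cam("side")
M={4:(650.2,165.5),3:(639.3,86.3),2:(628,7),1:(617.1,-72.3)}
for p in(t,s):
  L=purple(p)
  for n in M:
    c,a=min(L,key=lambda k:np.linalg.norm(k[0]-sil(p,M[n],n,18)[0])); print(n,c.round(1),(locate(p,c,n,18)-M[n]).round(1))
cv2.imwrite("pics/end.png",np.vstack([cv2.resize(t["pixels"][150:240,160:410],None,fx=2.4,fy=2.4),cv2.resize(s["pixels"][140:340,100:400],(600,400))[:380]]))
E
```

```text
4 [223.7 184.9] [ 0.7 -0.5]
3 [264.1 189.5] [1.  0.4]
2 [304.6 194.3] [1.3 0.9]
1 [346.4 199.3] [ 0.7 -1.6]
4 [205.9 274.9] [ 0.9 -0.2]
3 [239.8 251.2] [1.  0.5]
2 [270.8 229.3] [1.6 1.2]
1 [300.6 208.7] [ 0.7 -1. ]
```

View pics/end.png

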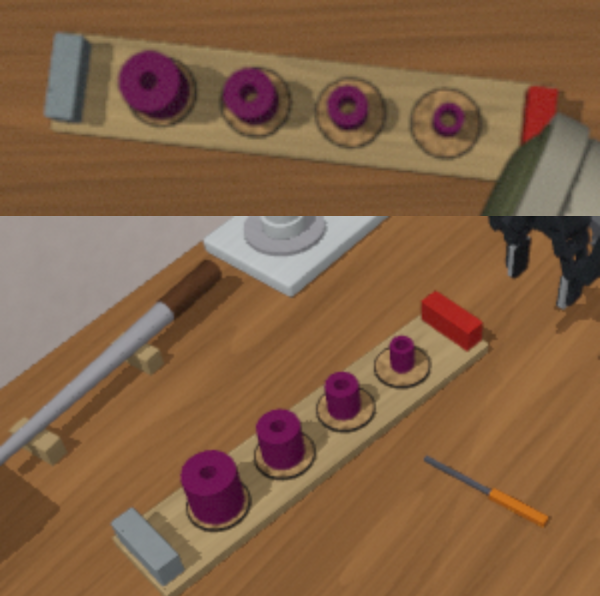

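All four tubes stand upright in order, smallest next to the red stop (crop about (400,355)) through to the largest at (213,485). Each is within about 2 mm of its mark, and the gripper is clear.

```bash
python3 -c "from rig import finish_job; print(finish_job())"
```

```text
the job is handed in; nothing more can be done
None
```

The job is handed in: all four purple tubes stand released on their marks, smallest by the red stop to largest at the far end, each measured within about 2 mm of its mark's centre; the hand-in call returned no verdict.

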